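# Hold a bayonet pressure cap at its vent position

### The job

Fit the loose black pressure cap on the filler neck of the coolant tank: lower its two lugs through the neck's two slots, press it down against the spring, and turn it clockwise (seen from above) to the vent position, half way to the lock, where its grip bar lines up with the two narrow ribs on the outside of the neck; never turn it on into the lock. Handle the cap gently, gripping it with no more than 30 N and pushing with no more than 40 N, and leave the other things on the bench alone. Finish while still gripping the cap at the vent position: do not let go of it.

Things in the scene. Friction and masses are not known exactly. Their poses are not given: they have to be found in the camera images.
- cap_mid (a point): Loose black plastic bayonet cap, 90 g, upright on the bench. Point: middle of its grip bar, on the cap's axis. z up the axis, x along the bar; same after a half turn. Bar 60 (x) x 14 (y) x 26 mm high, top 13 mm above the point. Below it a disc 60 mm across, 13 to 19 mm below the point. Rest: see body cap.
- neck_mouth (a point): Centre of the rim of the tank's round aluminium filler neck, 100 mm above the bench. z up, x along the line through its two slots, half a turn apart. Outside 72 mm, bore 47 mm; slots reach 31 mm from the axis, 42 degrees wide: about 2 mm of play round the cap. Enter the cap with its x along this x, either way round.
- neck_half (a point): Same point as neck_mouth, its x axis turned 42 degrees clockwise (seen from above): the vent position, marked by two narrow radial ribs outside the neck, half a turn apart. The cap is to end with its x axis along this x axis (either way round).
- neck_lock (a point): Same point, x axis turned 86 degrees clockwise: the lock, marked by two wide blocks outside the neck. From about 80 degrees on, the lugs spring up 3 mm into the lock pockets (click); this must not happen.
- spring_plate (a joint): Spring-loaded plate inside the neck, pushed down by the cap's plug: 0 m when free (plate 7 mm below the rim), 0.010 m when the cap's disc rests on the rim; stiffness 800 N/m, so the push is about 5 to 8 N where the cap can turn.
- spark_plug: Bystander, to be left where it is: spark plug, 16x72x18 mm, lying. Origin at the centre of its underside.
- tape_black: Bystander, to be left where it is: roll of black tape, 60 mm across, 19 high, lying flat. Origin at the centre of its underside.
- hex_keys: Bystander, to be left where it is: folding hex-key set, 33x85x22 mm. Origin at the centre of its underside.
- spanner_10: Bystander, to be left where it is: small open-ended spanner, 21x140x6 mm. Origin at the centre of its underside.
- cap: The same cap; origin at the centre of its underside, 35 mm below cap_mid, axes as cap_mid. Under the disc a plug 42 mm across, 17 mm long. At its lower end two lugs stick out along +x and -x (under the bar's ends) to 28.5 mm from the axis, 28 degrees wide, 5 mm thick.
- tank: Coolant tank, grey box 104x130x62 mm, fixed to the bench; origin under the neck's axis, axes as neck_mouth. Heights of cap_mid over neck_mouth: 28 mm, the cap meets the spring plate; 22 or less, the lugs are below the 8 mm ledge and it turns clockwise (not anticlockwise); 18, disc on rim, hard stop. The spring lifts it to 22 under the ledge.
Mind the look-alikes: they are no part of the job. Several things look just like the cap: the one meant starts farthest to the robot's right.

How it is judged:
By the outcome, as a careful person would: the job done as asked, in the order asked, and still so for the second after the job is handed in, while the arm keeps its last pose, push and grip.
It also fails if it takes over 45 s, if anything falls off the work surface, if the arm or the gripper's body presses on something with over 40 N, if the wrist force passes 120 N, or if a joint passes its speed limit or range.

### The arm

A 6-joint arm with a two-finger parallel gripper is mounted at the origin on a cart in front of the work surface, level with it; the furniture and walls round the work are solid. World frame = base frame: x ahead of the robot, y to its left, z up, the work surface at z = 0. Lengths are in m, angles in rad, forces in N, time in s.
With the tool pointing down it reaches from about 0.325 to 0.75 m from the base axis. Payload 7.6 kg.
Tool frame: the origin (TCP) lies at the very end of the fingers, on their centre line; the grasp point (between the pads) lies 19 mm behind it; z points along the fingers, y is the line along which they close (so a half turn about z gives the same grasp; the last joint's range is limited). The gripper opens to 85 mm and grips with 20 to 120 N. Pads are 22 mm wide; open, the fingers measure 114 mm over their backs; the gripper's body (76 mm by 85 mm) begins 54 mm behind the grasp point. The pads swing forward as they close: fully open they stand 13 mm farther back than shut.
Start: joints at [-1.296, 0.052, 1.401, -0, 1.689, -0.07], TCP at [0.177, -0.494, 0.231] pointing down, gripper open.
Joint ranges: [-2.9, 2.9], [-0.91, 2.17], [0.12, 2.37], [-1.06, 4.2], [0.26, 2.73], [-2.93, 2.93]. Speed limits (rad/s): [2.57, 2.57, 3.01, 3.14, 3.14, 3.14].

### API

Orientations are given as a unit quaternion [x, y, z, w].
In Python, from workcell import arm gives the robot as it stands.
- The arm moves only by the tool drive_tool, never from a script. Its argument "series" is a list that holds one entry, the list of rows, each a list of 7 numbers: the shift along the tool's x, y, z in mm, then the turn, a rotation vector about the tool's x, y, z in rad, then the gripper's target within -1 to 1 (fully open at 1, half-way at 0, shut at -1). In form: [[[x, y, z, rx, ry, rz, gripper], ...]]. A call has 1 to 8 rows; each row is the pose to reach, as a shift and turn from the pose commanded when the call began, along the tool's axes at that moment; what a row does not reach only later rows make up. A row lasts 1/12 s, in which the tool goes at most 41.7 mm and 7.16 degrees, less where a joint would pass 70% of its speed; a pose out of reach is approached as far as the arm can. A call with a gripper value outside its range is refused whole. The fingers move at their own pace and stop on an object; "newtons" is the grip in N (left out, the last holds). Time passes only in rows, so rows that repeat a pose let the fingers close. It gives the time, the measured TCP pose, the force, the opening and the grip force at its end, in the units of the state.
- arm.observe(): the state, without advancing time (a new reading comes with each control period).
- arm.capture(name): name is "side" or "top"; returns a dict with "pixels" (480x640x3 uint8, red, green, blue), "K" (3x3 intrinsics, pixels), "R" (3x3) and "t" (3): a world point X has camera coordinates R X + t. Camera axes: x right, y down, z forward; pixel columns grow to the right and rows downward; lengths in m; the calibration is good to about 2 mm. A picture is of the moment at which its call begins. There is no depth.
- arm.close_job(): hands the job in; it is judged then, once.
The state is a dict: "t": time; "q": joint angles; "joint_velocities": joint speeds; "joint_torque": joint torques, N m; "position": TCP position; "eef_rot": TCP orientation; "force": force on the tool from outside, world axes, zero at the start; "moment": the same for the moment, N m; "grip_width": opening from 0.0 (shut) to 1.0 (fully open); "gripper_force": force on a finger pad.
Only numpy, scipy, OpenCV 4.12 (cv2) and the standard library are available. Lean on these libraries where they do the work, as an engineer would, in place of code of your own. Each camera call takes 0.05 s, during which the arm holds its last target. There are 200 camera calls.

## Working session

There is one attempt and no reset: what is moved stays moved. The work goes in short steps, Python scripts to look and compute and a tool call to move; the robot and the scene stay as the last step left them, time stands still between calls to the robot, and variables do not carry over. Pictures are saved under pics/ and viewed, at most 10 in all, crops included, and the job is handed in when it is done.

Besides the shell and the picture viewer there is one more tool, called after "Call:" by a JSON object that holds its "fn" and its "kwargs", one argument or row to a line. drive_tool: Moves the arm, as the interface text tells. Its arguments: {"type":"object","properties":{"series":{"type":"array","items":{"type":"array","items":{"type":"array","items":{"type":"number"}}}},"newtons":{"type":"number"}},"required":["series"]}

```bash
mkdir -p pics
python3 - <<'E'
from workcell import arm
import cv2,numpy as np
for n in("side","top"):
    c=arm.capture(n); cv2.imwrite(f"pics/{n}0.png",c["pixels"][:,:,::-1]); np.savez(f"{n}0.npz",**c)
    print(n,c["K"].tolist(),np.round(c["R"],3).tolist(),(-c["R"].T@c["t"]).round(3))
s=arm.observe();print(s)
E
```

```text
side [[532.8738637229499, 0.0, 308.944312401802], [0.0, 532.8738637229499, 232.04122693033577], [0.0, 0.0, 1.0]] [[0.993, -0.116, 0.017], [-0.044, -0.498, -0.866], [0.108, 0.859, -0.5]] [ 0.4   -0.905  0.597]
top [[434.13712626251737, 0.0, 317.53216510594353], [0.0, 434.13712626251737, 238.65553739482675], [0.0, 0.0, 1.0]] [[-0.092, -0.996, 0.002], [-0.976, 0.09, -0.199], [0.198, -0.02, -0.98]] [ 0.327 -0.013  1.05 ]
{'t': 0.1, 'q': array([-1.29632101e+00,  5.27893287e-02,  1.40159894e+00, -2.88200821e-05,
        1.68860332e+00, -7.03068762e-02]), 'joint_velocities': array([-0.00066112, -0.0013578 , -0.00100077,  0.00031158,  0.00021305,
        0.00051609]), 'joint_torque': array([ 1.06366580e-03, -3.82580924e+01, -3.60987175e+01, -9.30413762e-05,
        4.73723601e-03,  2.21133610e-05]), 'position': array([ 0.17738518, -0.49384698,  0.23056075]), 'eef_rot': array([ 9.85177466e-01,  1.71536790e-01, -8.55172962e-05, -6.94365849e-04]), 'force': array([-0.21432889,  0.44334361,  0.8412169 ]), 'moment': array([-0.00300813,  0.07193879, -0.00404401]), 'gripper_force': 0.0, 'grip_width': 1.0014824172003194}
```

View pics/top0.png

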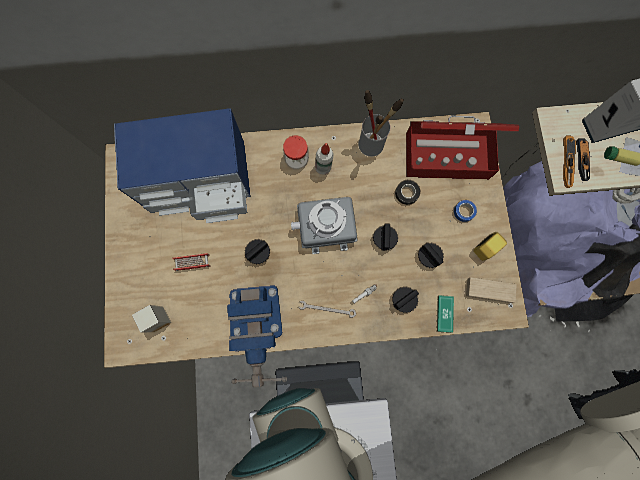

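View pics/side0.png

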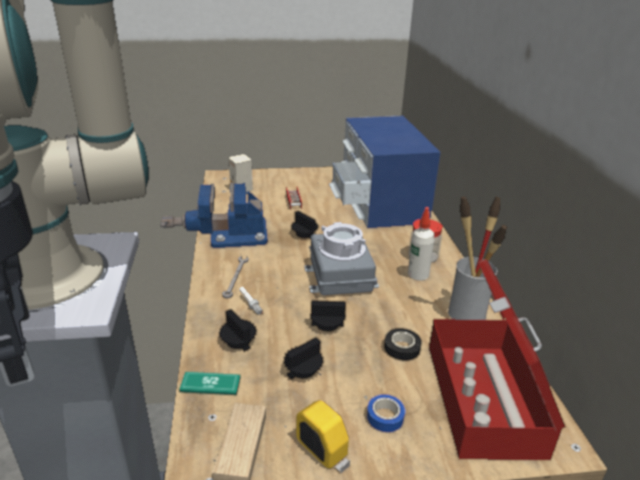

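Four look-alike caps in the top view: (257,252), (385,238), (431,255) and (405,300). (431,255) is farthest right, so it has the lowest y, and it is also the one nearest the side camera at (304,358). I'll confirm it in an enlarged crop alongside the neck, which is at (327,217).

```bash
cat > h.py <<'E'
import numpy as np
def ray(c,u,v,z):
    d=c["R"].T@np.linalg.solve(c["K"],[u,v,1.]); o=-c["R"].T@c["t"]
    return o+d*(z-o[2])/d[2]
def proj(c,X):
    p=c["K"]@(c["R"]@np.asarray(X)+c["t"]); return p[:2]/p[2]
E
python3 - <<'E'
import cv2,numpy as np
from h import *
T=dict(np.load("top0.npz"));S=dict(np.load("side0.npz"))
for p in[(257,252),(385,238),(431,255),(405,300)]: print(p,ray(T,*p,.045).round(3))
def crop(c,u,v,w,g=1.0):
    im=c["pixels"][v-w:v+w,u-w:u+w,::-1]; im=cv2.resize(im,(400,300) if 0 else (390,390),interpolation=cv2.INTER_CUBIC)
    return np.clip(255*(im/255.)**g,0,255).astype(np.uint8)
top=np.hstack([crop(T,431,255,20,.5),crop(T,327,217,36)])
cv2.imwrite("pics/c1.png",top)
side=np.hstack([crop(S,304,358,30,.5),crop(S,343,255,40)])
cv2.imwrite("pics/c2.png",side)
E
```

```text
(257, 252) [0.512 0.11  0.045]
(385, 238) [ 0.517 -0.193  0.045]
(431, 255) [ 0.467 -0.295  0.045]
(405, 300) [ 0.369 -0.221  0.045]
```

View pics/c1.png

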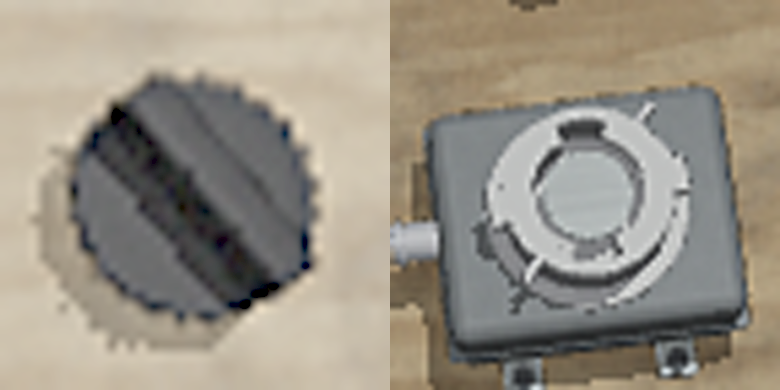

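View pics/c2.png

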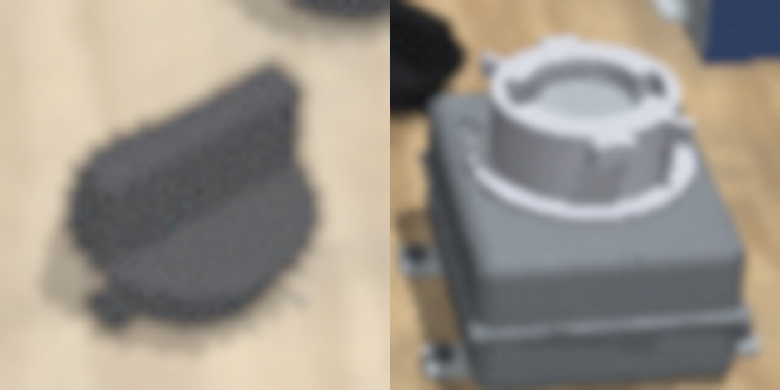

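The crop confirms the target. It is the rightmost cap, with its bar running upper-left to lower-right and its lugs on the bar axis. The neck crop shows slots at (582,129) and (597,249), narrow ribs at (649,107) and (530,276), and wide blocks near (680,190) and (490,228). The ribs are 42° clockwise of the slots, as described.

Run:
```python
import numpy as np
from h import *
T=dict(np.load("top0.npz"));S=dict(np.load("side0.npz"))
def uv(x,y,u,v,w,off=0): s=2*w/390; return (u-w+(x-off+.5)*s-.5, v-w+(y+.5)*s-.5)
def tn(x,y,z): return ray(T,*uv(x,y,327,217,36,390),z)
def tc(x,y,z): return ray(T,*uv(x,y,431,255,20),z)
def yaw(a,b): d=a-b; return np.degrees(np.arctan2(d[1],d[0]))
print("slots",yaw(tn(582,129,.1),tn(597,249,.1)),(tn(582,129,.1)+tn(597,249,.1))/2)
print("ribs",yaw(tn(649,107,.1),tn(530,276,.1)),(tn(649,107,.1)+tn(530,276,.1))/2)
print("bore/outer side view", ray(S,*uv(585,91,343,255,40,390),.1))
for a,b in [((130,105),(275,280)),((175,90),(298,228))]: print("bar top edge",tc(*a,.048),tc(*b,.048),yaw(tc(*a,.048),tc(*b,.048)))
# disc blob circle, z~.019 mid: threshold dark
import cv2
for c,u,v,w in((T,431,255,20),(S,304,358,34)):
    im=c["pixels"].astype(int).sum(2); m=np.zeros_like(im,np.uint8); m[v-w:v+w,u-w:u+w]=(im[v-w:v+w,u-w:u+w]<170)
    n,l,st,ce=cv2.connectedComponentsWithStats(m); i=1+np.argmax(st[1:,4]); print(st[i],ce[i])
    if c is T:
        cs,_=cv2.findContours((l==i).astype(np.uint8),0,1); p=cs[0][:,0]; W=np.array([ray(T,*q,.020)[:2] for q in p.astype(float)])
        A=np.c_[2*W,np.ones(len(W))]; s=np.linalg.lstsq(A,(W**2).sum(1),rcond=None)[0]; print("disc",s[:2],np.sqrt(s[2]+s[:2]@s[:2]))
for X in([.467,-.295,.048],): print(proj(T,X),proj(S,X))
```

```text
slots 1.3853503091050294 [ 0.5705428 -0.0599525  0.1      ]
ribs -39.759327428955196 [ 0.56958906 -0.06006171  0.1       ]
bore/outer side view [ 0.5694922  -0.06172351  0.1       ]
bar top edge [ 0.49104626 -0.28125467  0.048     ] [ 0.44570318 -0.30980942  0.048     ] 32.20062596433529
bar top edge [ 0.49370127 -0.29258329  0.048     ] [ 0.4576492  -0.31714961  0.048     ] 34.271001051672364
[418 243  25  25 488] [430.19467213 255.18237705]
disc [ 0.47047769 -0.30046382] 0.029037471671309545
[ 284  339   38   40 1063] [303.62558796 359.91627469]
[431.14896506 254.85607621] [300.31456589 343.12689564]
```

Call:
{"fn": "drive_tool", "kwargs": {
  "series": [
    [[40, -9.7, 0, 0, 0, -0.06, 1], [80, -19.4, 0, 0, 0, -0.12, 1], [120, -29, 10, 0, 0, -0.18, 1], [160, -39, 20, 0, 0, -0.248, 1], [200, -48.5, 30, 0, 0, -0.248, 1], [240, -58, 40, 0, 0, -0.248, 1], [280, -68, 50, 0, 0, -0.248, 1], [320, -78, 60, 0, 0, -0.248, 1]]
  ]
}}

```text
t: 0.77
position: [0.4501, -0.3132, 0.1715]
eef_rot: [0.956, 0.292, -0.0, -0.0]
force: [0.3, -0.5, 0.0]
grip_width: 1.004
gripper_force: 0.0
```

```bash
cat >> h.py <<'E'
from scipy.spatial.transform import Rotation as Ro
def delta(s,p,yawdeg):
    "shift (mm) and rotvec in tool frame to tool-down pose with x axis at yaw"
    R0=Ro.from_quat(s["eef_rot"]); R1=Ro.from_euler("z",yawdeg,degrees=True)*Ro.from_euler("x",180,degrees=True)
    return (1000*R0.inv().apply(np.array(p)-s["position"])).round(1),(R0.inv()*R1).as_rotvec().round(3)
E
python3 - <<'E'
from workcell import arm
from h import *
s=arm.observe();print(s["t"],s["position"],s["q"].round(2),s["force"]);print(delta(s,[.471,-.300,.09],34),delta(s,[.471,-.300,.026],34))
E
```

```text
0.7667 [ 0.45014206 -0.31324577  0.17150002] [-0.68  0.14  1.42 -0.    1.58  0.3 ] [ 0.32345755 -0.45068176  0.02926469]
(array([24.7,  0.7, 81.5]), array([-0.   ,  0.   , -0.001])) (array([ 24.7,   0.7, 145.5]), array([-0.   ,  0.   , -0.001]))
```

Call:
{"fn": "drive_tool", "kwargs": {
  "series": [
    [[24.7, 0.7, 30, 0, 0, 0, 1], [24.7, 0.7, 60, 0, 0, 0, 1], [24.7, 0.7, 90, 0, 0, 0, 1], [24.7, 0.7, 115, 0, 0, 0, 0.2], [24.7, 0.7, 130, 0, 0, 0, -0.3], [24.7, 0.7, 138, 0, 0, 0, -0.3], [24.7, 0.7, 144, 0, 0, 0, -0.3], [24.7, 0.7, 144, 0, 0, 0, -0.3]]
  ],
  "newtons": 25
}}

```text
t: 1.43
position: [0.4694, -0.3015, 0.0276]
eef_rot: [0.956, 0.292, -0.0, -0.0]
force: [-0.9, 1.4, -0.0]
grip_width: 0.352
gripper_force: 0.0
```

Run:
```python
from workcell import arm
from h import *
import cv2
c=arm.capture("side"); cv2.imwrite("pics/g1.png",cv2.resize(c["pixels"][290:410,220:380,::-1],(800,600),interpolation=cv2.INTER_CUBIC))
s=arm.observe();print(s["t"],s["position"],s["grip_width"],s["force"]);print(delta(s,[.471,-.300,.026],34))
```

```text
1.4833 [ 0.46988841 -0.30181669  0.02866887] 0.34912057813177816 [-0.30920225 -0.63360607  0.72787122]
(array([ 1.9, -0.9,  2.7]), array([ 0.   , -0.   , -0.001]))
```

View pics/g1.png

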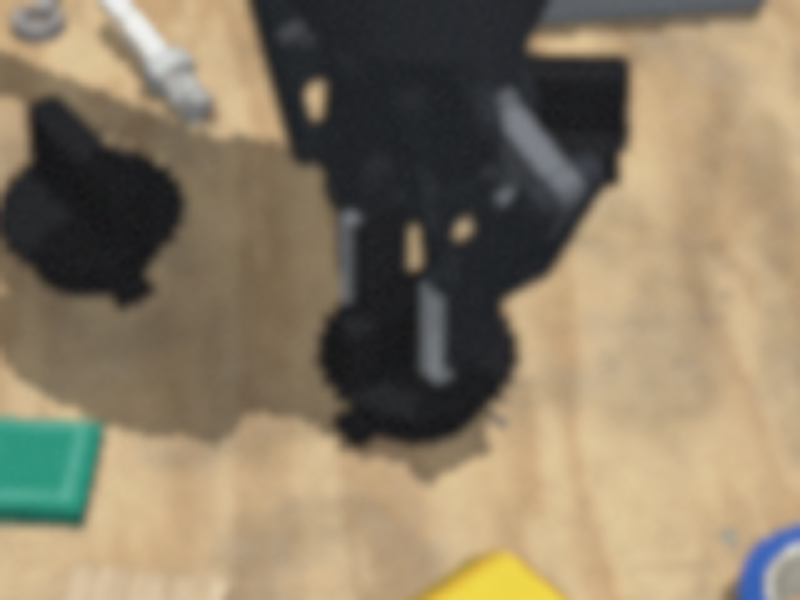

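The fingers straddle the bar of the right cap at about (415,330) in the crop. Closing gently.

Call:
{"fn": "drive_tool", "kwargs": {
  "series": [
    [[1, 0, 1, 0, 0, 0, -0.6], [1, 0, 1, 0, 0, 0, -0.8], [1, 0, 1, 0, 0, 0, -1], [1, 0, 1, 0, 0, 0, -1], [1, 0, 1, 0, 0, 0, -1], [1, 0, 1, 0, 0, 0, -1]]
  ],
  "newtons": 25
}}

```text
t: 1.98
position: [0.4713, -0.3016, 0.0286]
eef_rot: [0.956, 0.292, 0.001, 0.001]
force: [1.2, -0.1, 5.8]
grip_width: 0.153
gripper_force: 31.1
```

Run:
```python
from workcell import arm
s=arm.observe();print(s["t"],s["position"],s["grip_width"],s["gripper_force"],s["force"])
```

```text
1.9833 [ 0.47132977 -0.30156195  0.02857659] 0.15284169924269608 31.066015362739563 [ 1.19624263 -0.13604051  5.84310063]
```

Call:
{"fn": "drive_tool", "kwargs": {
  "series": [
    [[0, 0, 0, 0, 0, 0, -1], [0, 0, -5, 0, 0, 0, -1], [0, 0, -25, 0, 0, 0, -1], [0, 0, -50, 0, 0, 0, -1], [0, 0, -80, 0, 0, 0, -1], [0, 0, -110, 0, 0, 0, -1], [0, 0, -130, 0, 0, 0, -1], [0, 0, -140, 0, 0, 0, -1]]
  ],
  "newtons": 22
}}

```text
t: 2.65
position: [0.4711, -0.3015, 0.1707]
eef_rot: [0.956, 0.292, 0.001, 0.002]
force: [0.0, -0.1, -1.4]
grip_width: 0.157
gripper_force: 30.2
```

Run:
```python
from workcell import arm
from h import *
s=arm.observe();print(s["t"],s["position"],s["grip_width"],s["gripper_force"],s["force"])
print(delta(s,[.570,-.0605,.169],1.7))
```

```text
2.65 [ 0.4711403  -0.30152298  0.17065677] 0.1571388336476489 30.153186321258545 [ 0.01206322 -0.08822227 -1.4446354 ]
(array([ 216.6, -144.7,    1.4]), array([ 0.003, -0.002,  0.563]))
```

Call:
{"fn": "drive_tool", "kwargs": {
  "series": [
    [[22, -14, 0, 0, 0, 0.07, -1], [52, -34, 0, 0, 0, 0.15, -1], [84, -56, 0, 0, 0, 0.24, -1], [116, -78, 0, 0, 0, 0.33, -1], [148, -99, 0, 0, 0, 0.42, -1], [180, -120, 0, 0, 0, 0.5, -1], [205, -137, 0, 0, 0, 0.56, -1], [216, -144.5, 0, 0, 0, 0.563, -1]]
  ],
  "newtons": 20
}}

```text
t: 3.32
position: [0.5692, -0.0567, 0.1657]
eef_rot: [1.0, 0.015, -0.001, -0.001]
force: [-0.3, -0.2, -0.4]
grip_width: 0.159
gripper_force: 30.1
```

Call:
{"fn": "drive_tool", "kwargs": {
  "series": [
    [[0, 0, 0, 0, 0, 0, -1], [0, 0, 0, 0, 0, 0, -1], [0, 0, 0, 0, 0, 0, -1]]
  ]
}}

```text
t: 3.57
position: [0.5684, -0.0613, 0.1664]
eef_rot: [1.0, 0.015, -0.001, 0.0]
force: [0.2, -0.9, -0.8]
grip_width: 0.15
gripper_force: 30.1
```

Run:
```python
from workcell import arm
from h import *
import cv2
s=arm.observe();print(s["t"],s["position"],s["grip_width"],s["gripper_force"],s["force"],s["q"].round(2))
print(delta(s,[.570,-.0605,.169],1.7))
T=arm.capture("top");S=arm.capture("side")
np.savez("top1.npz",**T);np.savez("side1.npz",**S)
a=cv2.resize(T["pixels"][177:257,287:367,::-1],(400,400),interpolation=cv2.INTER_CUBIC)
b=cv2.resize(S["pixels"][175:275,300:400,::-1],(400,400),interpolation=cv2.INTER_CUBIC)
im=np.hstack([a,b]); cv2.imwrite("pics/n1.png",np.clip(255*(im/255.)**.6,0,255))
```

```text
3.5667 [ 0.5683668  -0.0613266   0.16642694] 0.14957434283624685 30.135921835899353 [ 0.18498845 -0.93493267 -0.75446003] [-0.17  0.21  1.36 -0.    1.58  1.37]
(array([ 1.7, -0.8, -2.6]), array([ 0.   ,  0.002, -0.   ]))[ WARN:0@1.693] global loadsave.cpp:1063 imwrite_ Unsupported depth image for selected encoder is fallbacked to CV_8U.
```

View pics/n1.png

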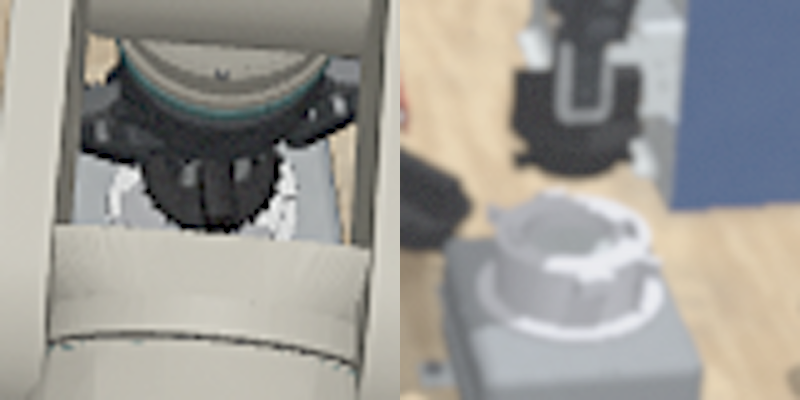

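The left view shows the cap hanging over the neck: disc spans columns 143–280, lower edge at row 230. The right view shows the cap above the rim: disc spans columns 514–641, lug at (522,158). I'll compare these with where the disc should project from the TCP.

Run:
```python
from h import *
import cv2
T=dict(np.load("top1.npz"));S=dict(np.load("side1.npz"))
c0=np.array([.5684,-.0613,.1664+.0064])
t=np.linspace(0,2*np.pi,200)
def ext(C,c,zs):
    P=np.array([proj(C,c+[.03*np.cos(a),.03*np.sin(a),z]) for a in t for z in zs]); return P.min(0),P.max(0)
print("top pred",ext(T,c0,[-.013,-.019])); print("side pred",ext(S,c0,[-.013,-.019]))
for i,a in enumerate(np.eye(3)*.005): print("d per 5mm",(proj(T,c0+a)-proj(T,c0)).round(2),(proj(S,c0+a)-proj(S,c0)).round(2))
for C,n,(r0,r1,k0,k1) in((T,"top",(200,232,310,350)),(S,"side",(190,222,322,365))):
    g=C["pixels"][r0:r1,k0:k1].astype(int).sum(2)<200
    print(n); 
    for r in range(r1-r0):
        w=np.where(g[r])[0]; print(r+r0,(w.min()+k0,w.max()+k0) if len(w) else None,end="; ")
    print()
```

```text
top pred (array([314.69782066, 195.68500942]), array([342.97239837, 223.67681236]))
side pred (array([326.83065211, 197.15853143]), array([360.22230492, 215.32169088]))
d per 5mm [-0.23 -2.3 ] [ 2.75 -0.1 ]
d per 5mm [-2.38  0.21] [-0.48 -1.23]
d per 5mm [ 0.07 -0.65] [ 0.14 -2.51]
top
200 (np.int64(310), np.int64(348)); 201 (np.int64(310), np.int64(349)); 202 (np.int64(310), np.int64(349)); 203 (np.int64(310), np.int64(349)); 204 (np.int64(310), np.int64(349)); 205 (np.int64(310), np.int64(349)); 206 (np.int64(310), np.int64(347)); 207 (np.int64(310), np.int64(342)); 208 (np.int64(310), np.int64(343)); 209 (np.int64(310), np.int64(343)); 210 (np.int64(313), np.int64(342)); 211 (np.int64(315), np.int64(342)); 212 (np.int64(315), np.int64(342)); 213 (np.int64(316), np.int64(342)); 214 (np.int64(316), np.int64(341)); 215 (np.int64(316), np.int64(342)); 216 (np.int64(317), np.int64(341)); 217 (np.int64(317), np.int64(340)); 218 (np.int64(318), np.int64(340)); 219 (np.int64(319), np.int64(338)); 220 (np.int64(320), np.int64(337)); 221 (np.int64(320), np.int64(337)); 222 (np.int64(323), n
[... 510 characters left out ...]
(328), np.int64(359)); 201 (np.int64(328), np.int64(358)); 202 (np.int64(328), np.int64(358)); 203 (np.int64(328), np.int64(358)); 204 (np.int64(328), np.int64(359)); 205 (np.int64(328), np.int64(359)); 206 (np.int64(328), np.int64(360)); 207 (np.int64(328), np.int64(360)); 208 (np.int64(329), np.int64(359)); 209 (np.int64(330), np.int64(357)); 210 (np.int64(331), np.int64(356)); 211 (np.int64(331), np.int64(356)); 212 (np.int64(331), np.int64(356)); 213 (np.int64(330), np.int64(357)); 214 (np.int64(329), np.int64(357)); 215 (np.int64(329), np.int64(354)); 216 (np.int64(329), np.int64(353)); 217 (np.int64(335), np.int64(352)); 218 (np.int64(337), np.int64(349)); 219 None; 220 None; 221 None;
```

The cap hangs where the TCP predicts, within 1 mm. I'll nudge it about +1 mm in x, come down close to the rim, and ease the finger target to reduce the grip.

Call:
{"fn": "drive_tool", "kwargs": {
  "series": [
    [[1.2, -0.5, 8, 0, 0, 0, -0.8], [1.2, -0.5, 18, 0, 0, 0, -0.8], [1.2, -0.5, 26, 0, 0, 0, -0.8], [1.2, -0.5, 32, 0, 0, 0, -0.8], [1.2, -0.5, 33, 0, 0, 0, -0.8], [1.2, -0.5, 33, 0, 0, 0, -0.8]]
  ],
  "newtons": 20
}}

```text
t: 4.17
position: [0.5698, -0.06, 0.1333]
eef_rot: [1.0, 0.015, -0.001, -0.0]
force: [-0.7, 0.5, -0.0]
grip_width: 0.157
gripper_force: 30.1
```

Run:
```python
from workcell import arm
from h import *
import cv2
s=arm.observe();print(s["t"],s["position"],s["grip_width"],s["gripper_force"],s["force"],s["moment"])
T=arm.capture("top");S=arm.capture("side")
np.savez("top2.npz",**T);np.savez("side2.npz",**S)
a=cv2.resize(T["pixels"][187:257,292:362,::-1],(400,400),interpolation=cv2.INTER_CUBIC)
b=cv2.resize(S["pixels"][195:265,308:378,::-1],(400,400),interpolation=cv2.INTER_CUBIC)
im=np.hstack([a,b]); cv2.imwrite("pics/n2.png",np.clip(255*(im/255.)**.6,0,255).astype(np.uint8))
```

```text
4.1667 [ 0.56975031 -0.05999909  0.13334412] 0.15681368477223356 30.14476776123047 [-0.66036989  0.45912924 -0.03277515] [ 0.01153633 -0.02079362  0.02134064]
```

View pics/n2.png

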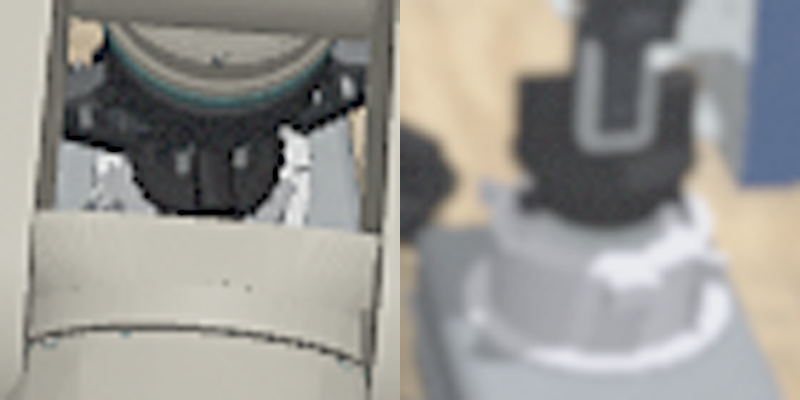

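The cap sits centred just above the rim, with the lug at (530,195) over the slot. I'll enter gently, watching the force.

Call:
{"fn": "drive_tool", "kwargs": {
  "series": [
    [[0, 0, 3, 0, 0, 0, -0.8], [0, 0, 5, 0, 0, 0, -0.8], [0, 0, 7, 0, 0, 0, -0.8], [0, 0, 9, 0, 0, 0, -0.8], [0, 0, 9, 0, 0, 0, -0.8]]
  ],
  "newtons": 20
}}

```text
t: 4.68
position: [0.5699, -0.06, 0.1247]
eef_rot: [1.0, 0.015, -0.0, -0.0]
force: [-0.4, 0.3, -1.0]
grip_width: 0.157
gripper_force: 30.1
```

Run:
```python
from workcell import arm
s=arm.observe();print(s["t"],s["position"],s["grip_width"],s["gripper_force"],s["force"],s["moment"])
```

```text
4.6833 [ 0.56993573 -0.05996936  0.12470455] 0.15680071110684765 30.144705176353455 [-0.36962076  0.32981332 -0.98838864] [-0.01295072  0.00703743 -0.0068538 ]
```

Both lugs are through with no contact force. The grip reading is stuck at 30.1 N, left over from the first squeeze. The neck now holds the cap, so I'll relax the fingers slightly and re-grip at 20 N.

Call:
{"fn": "drive_tool", "kwargs": {
  "series": [
    [[0, 0, 0, 0, 0, 0, -0.66], [0, 0, 0, 0, 0, 0, -0.64], [0, 0, 0, 0, 0, 0, -0.72], [0, 0, 0, 0, 0, 0, -0.76], [0, 0, 0, 0, 0, 0, -0.8], [0, 0, 0, 0, 0, 0, -0.8]]
  ],
  "newtons": 20
}}

```text
t: 5.18
position: [0.5703, -0.06, 0.1254]
eef_rot: [1.0, 0.015, 0.0, 0.0]
force: [0.7, 0.3, 0.1]
grip_width: 0.154
gripper_force: 22.7
```

Run:
```python
from workcell import arm
s=arm.observe();print(s["t"],s["position"],s["grip_width"],s["gripper_force"],s["force"],s["moment"])
```

```text
5.1833 [ 0.57029141 -0.06003419  0.12544981] 0.15446002555969565 22.74305820465088 [0.69517815 0.25361164 0.09758853] [-0.04219609 -0.08667338 -0.01797679]
```

Grip is now 22.7 N. Pressing down against the spring.

Call:
{"fn": "drive_tool", "kwargs": {
  "series": [
    [[0, 0, 3, 0, 0, 0, -0.8], [0, 0, 5, 0, 0, 0, -0.8], [0, 0, 7, 0, 0, 0, -0.8], [0, 0, 9, 0, 0, 0, -0.8], [0, 0, 9, 0, 0, 0, -0.8], [0, 0, 9, 0, 0, 0, -0.8]]
  ],
  "newtons": 20
}}

```text
t: 5.68
position: [0.5705, -0.0601, 0.1172]
eef_rot: [1.0, 0.015, 0.001, 0.0]
force: [-1.1, 0.2, 7.1]
grip_width: 0.157
gripper_force: 23.6
```

Run:
```python
from workcell import arm
s=arm.observe();print(s["t"],s["position"],s["grip_width"],s["gripper_force"],s["force"],s["moment"])
```

```text
5.6833 [ 0.57052342 -0.06006437  0.11723904] 0.15665238871817497 23.56206715106964 [-1.08341225  0.23766461  7.07264885] [ 0.02179435  0.3016579  -0.01150023]
```

Push is about 7 N, so the cap is about 20 mm over the rim and free to turn. Turning half way first.

Call:
{"fn": "drive_tool", "kwargs": {
  "series": [
    [[0, 0, 0, 0, 0, 0.04, -0.8], [0, 0, 0, 0, 0, 0.1, -0.8], [0, 0, 0, 0, 0, 0.16, -0.8], [0, 0, 0, 0, 0, 0.22, -0.8], [0, 0, 0, 0, 0, 0.28, -0.8], [0, 0, 0, 0, 0, 0.34, -0.8], [0, 0, 0, 0, 0, 0.36, -0.8], [0, 0, 0, 0, 0, 0.36, -0.8]]
  ],
  "newtons": 20
}}

```text
t: 6.35
position: [0.5708, -0.0602, 0.1174]
eef_rot: [0.986, -0.165, 0.001, 0.0]
force: [-0.0, -0.4, 6.1]
grip_width: 0.16
gripper_force: 23.5
```

Run:
```python
from workcell import arm
from h import *
s=arm.observe();print(s["t"],s["position"],s["grip_width"],s["gripper_force"],s["force"],s["moment"]);print(delta(s,[.5705,-.0601,.1172],-40.3))
```

```text
6.35 [ 0.57078912 -0.06015532  0.11736932] 0.1596624003503141 23.544800877571106 [-0.01674472 -0.38670577  6.14180814] [-0.0081203   0.06721591  0.01187244]
(array([-0.3,  0. ,  0.2]), array([-0.001, -0.002,  0.372]))
```

No binding: torque is near zero and the push steady. Completing the turn to the vent.

Call:
{"fn": "drive_tool", "kwargs": {
  "series": [
    [[0, 0, 0, 0, 0, 0.05, -0.8], [0, 0, 0, 0, 0, 0.11, -0.8], [0, 0, 0, 0, 0, 0.17, -0.8], [0, 0, 0, 0, 0, 0.23, -0.8], [0, 0, 0, 0, 0, 0.29, -0.8], [0, 0, 0, 0, 0, 0.34, -0.8], [0, 0, 0, 0, 0, 0.37, -0.8], [0, 0, 0, 0, 0, 0.372, -0.8]]
  ],
  "newtons": 20
}}

```text
t: 7.02
position: [0.5708, -0.0602, 0.1174]
eef_rot: [0.939, -0.345, 0.001, -0.0]
force: [0.3, 0.2, 6.2]
grip_width: 0.154
gripper_force: 23.5
```

Call:
{"fn": "drive_tool", "kwargs": {
  "series": [
    [[0, 0, 0, 0, 0, 0, -0.8], [0, 0, 0, 0, 0, 0, -0.8], [0, 0, 0, 0, 0, 0, -0.8]]
  ]
}}

```text
t: 7.27
position: [0.5708, -0.0602, 0.1174]
eef_rot: [0.939, -0.344, 0.001, -0.0]
force: [-0.9, 0.6, 5.6]
grip_width: 0.159
gripper_force: 23.5
```

Run:
```python
from workcell import arm
from h import *
import cv2
s=arm.observe();print(s["t"],s["position"],s["grip_width"],s["gripper_force"],s["force"],s["moment"]);print(delta(s,[.5705,-.0601,.1172],-40.3))
T=arm.capture("top");S=arm.capture("side")
a=cv2.resize(T["pixels"][187:257,292:362,::-1],(400,400),interpolation=cv2.INTER_CUBIC)
b=cv2.resize(S["pixels"][195:265,308:378,::-1],(400,400),interpolation=cv2.INTER_CUBIC)
im=np.hstack([a,b]); cv2.imwrite("pics/v1.png",np.clip(255*(im/255.)**.6,0,255).astype(np.uint8))
```

```text
7.2667 [ 0.57080656 -0.06017613  0.11739192] 0.15865275548006857 23.548417389392853 [-0.8831336   0.5960236   5.64691927] [ 0.00568694  0.01394585 -0.00382166]
(array([-0.3,  0.1,  0.2]), array([-0.001, -0.002,  0.001]))
```

View pics/v1.png

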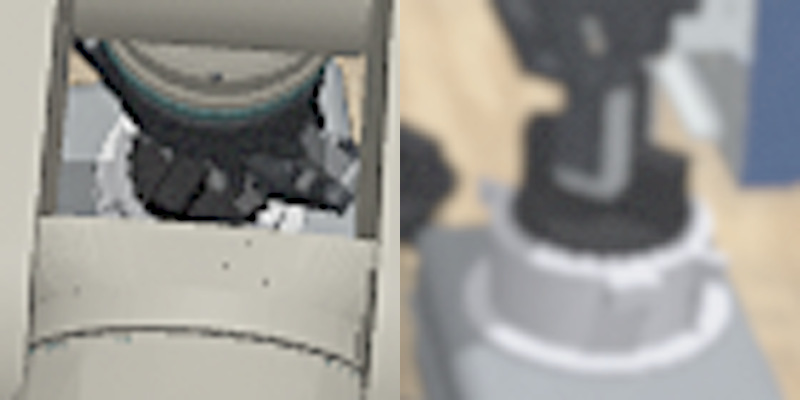

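The cap's disc sits level in the rim, with the bar turned along the rib direction. Torque is zero, spring push is about 6 N and grip is 23.5 N. Handing in.

```bash
python3 -c "
from workcell import arm
print(arm.close_job())"
```

```text
the job is handed in; nothing more can be done
None
```

The job is handed in: the cap is in the neck, pressed down and turned 42° clockwise to the vent position, still gripped at about 23 N with about 6 N of push, though the grip briefly read 30.1–31.1 N (limit 30 N) from first closing until I re-gripped at 20 N.

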